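# Refit the speed knob on the bead drill's controller

## Robot

A 6-joint arm with a two-finger parallel gripper is mounted at the origin on the work surface. World frame = base frame: x ahead of the robot, y to its left, z up, the work surface at z = 0. Lengths are in mm, angles in rad, forces in N, time in s.
With the tool pointing down it reaches from about 275 to 750 mm from the base axis. Payload 10.2 kg.
Tool frame: the origin (TCP) lies at the very end of the fingers, on their centre line; the grasp point (between the pads) lies 19 mm behind it; z points along the fingers, y is the line along which they close (so a half turn about z gives the same grasp; the last joint's range is limited). The gripper opens to 85 mm and grips with 20 to 120 N. Pads are 22 mm wide; open, the fingers measure 114 mm over their backs; the gripper's body (76 mm by 85 mm) begins 54 mm behind the grasp point. The pads swing forward as they close: fully open they stand 13 mm farther back than shut.
Start: joints at [0.967, 0.313, 1.498, -0, 1.331, -0.223], TCP at [195.136, 487.394, 231.294] pointing down, gripper open.
Joint ranges: [-2.94, 2.94], [-0.97, 2.17], [0.19, 2.56], [-1.23, 4.37], [0.02, 3.11], [-2.88, 2.88]. Speed limits (rad/s): [2.39, 2.39, 3.01, 3.14, 3.14, 3.14].

## Interface

Orientations are given as a unit quaternion [w, x, y, z].
In Python, from rig import monitor, eyes, job gives the robot as it stands. The module is installed in compiled form; this text tells all that it offers.
- The arm moves only by the tool send_rows, never from a script. Its argument "targets" is one flat list of numbers, 7 for each row, row after row: the turn, a rotation vector about the tool's x, y, z in degrees, then the shift along the tool's x, y, z in units of 60 mm (1.0 is 60 mm), then the opening, from -1 (shut) to 1 (fully open), so that 0 is half open. A call has 1 to 5 rows; each row shifts and turns the commanded pose from where the row before left it, along the tool's axes as they then stand; what a row does not reach is not made up. A row lasts 1/8 s, in which the tool goes at most 62.5 mm and 10.7 degrees, less where a joint would pass 70% of its speed; a pose out of reach is approached as far as the arm can. A call is refused whole if a number of a shift passes 1 or a number of a turn 10.7, either way. A call with a gripper value outside its range is refused whole. The fingers move at their own pace and stop on an object; "newtons" is the grip in N (left out, the last holds). Time passes only in rows, so rows that do not move let the fingers close. It gives the time, the measured TCP pose, the force, the opening and the grip force at its end, in the units of the state.
- monitor.sense(): the state, without advancing time (a new reading comes with each control period).
- eyes.capture(name): name is "scene" or "top"; returns a dict with "img" (400x640x3 uint8, red, green, blue), "K" (3x3 intrinsics, pixels), "distortion" ([k1, k2, p1, p2, k3] as OpenCV has them; the pictures are not rectified), "R" (3x3) and "t" (3): a world point X has camera coordinates R X + t. Camera axes: x right, y down, z forward; pixel columns grow to the right and rows downward; lengths in mm; the calibration is good to about 2 mm. A picture is of the moment at which its call begins. There is no depth.
- job.finish_job(): hands the job in; it is judged then, once.
The state is a dict: "time_s": time; "joints": joint angles; "dq": joint speeds; "tau": joint torques, N m; "eef_pos": TCP position; "ee_rot": TCP orientation; "force": force on the tool from outside, world axes, zero at the start; "wrist_torque": the same for the moment, N m; "grip_width": opening from 0.0 (shut) to 1.0 (fully open); "grip_force": force on a finger pad.
Only numpy, scipy, OpenCV 4.12 (cv2) and the standard library are available. Lean on these libraries where they do the work, as an engineer would, in place of code of your own. Each camera call takes 0.05 s, during which the arm holds its last target. There are 200 camera calls.

## Task

The speed knob has come off the bead drill's control box. First press the red mushroom stop plunger on the box right down to its stop and let it spring back up, so that the drill cannot start; then pick up the loose black knob, turn it so that the flat in its bore matches the flat of the D-shaft, push it fully home on the shaft and keep pressing until the sprung shaft is in to its stop. Finish while still holding the knob pressed down there, and leave the other things on the cart where they lie.

Things in the scene. Friction and masses are not known exactly. Their poses are not given: they have to be found in the camera images.
- controller: Control box of the bead drill: grey-green, 150 x 230 mm (x, y), 84 mm high with a flat top panel, fixed to the cart; origin at the centre of its underside. It stands turned up to 20 degrees. On the panel, 117 mm apart along y: the D-shaft with its white dial disc (+y end) and the red stop plunger (-y end).
- stop_top (a point): Top centre of the red mushroom head of the stop plunger. The head is 35 mm across, over a yellow square plate; its top stands 31 mm above the panel (115 mm above the cart top). z is up; the head goes straight down.
- stop (a joint): How far the stop plunger is pressed, in m: 0 up, 0.007 at its stop. Its spring needs 3 N to start and 8 N at the stop, and pushes it up again when let go.
- dial_seat (a point): Foot of the brass D-shaft on its axis, at the top face of the white disc fixed to it (60 mm across), 97 mm above the cart top with the shaft up. z up; x points through the shaft's flat, and the disc's red radial line lies on that side. Shaft: stands 16 mm above the disc, 12 mm diameter, flat 2 mm from the axis, last 2 mm chamfered. It turns against friction (0.07 Nm).
- shaft_push (a joint): How far the D-shaft with its disc is pushed down into the box, in m: 0 up, 0.006 at its stop. Its spring needs 4 N to start and 9 N at the stop, and lifts it again when let go.
- knob_center (a point): Centre of the loose black knob, on its axis, 15 mm above its underside. Round, 34 mm diameter, 30 mm high (lower 17 mm fluted, 32 mm; upper 13 mm smooth), silver top, 40 g, standing bore down. z up; x points to the flat of the bore. D-bore: open below, 17 mm deep, 12.8 mm diameter, flat 2.4 mm from the axis. When home, its underside rests on the white disc.
- knob_mark (a point): Outer end of the white pointer line, on the knob's top face, 15 mm from its axis, on the side of the bore's flat (when home it points along the disc's red line).
- cap_center (a point): Centre of the black lacquered tassel cap, a bell with brass bands, 26 mm across at the foot and 32 mm high, standing loose on the cart; not to be moved.
- saucer: Blue ceramic saucer with a few beads, 124 mm across, 18 mm high, loose; origin at the centre of its underside; not to be moved.
- pliers: Nickel flat-nose pliers lying flat, 140 mm long, 15 mm high; origin near the middle of the underside, x along them to the jaws; not to be moved.
- bead_box: Clear acrylic bead box with its snap lid shut, 82 x 132 mm (x, y) and 33 mm high; origin at the centre of its underside; not to be moved.
- gauge_in_clip: Cherry-wood bead gauge, 32 x 170 mm, gripped at one end by a chrome spring clip, lying loose, about 215 mm long along y and 20 mm high; origin under the middle of the gauge; not to be moved.

How it is judged (in metres and radians):
On the way, in this order (a step that is already met when the one before it is completed fails the run):
1. the stop plunger is pressed down to its stop (5.5 mm or more of its 7 mm), with the knob not yet on the shaft (value of joint stop above 0.0055 m and horizontal distance between knob_center and dial_seat above 0.05 m), for 0.1 s.
2. the knob is home on the D-shaft, flats matching (horizontal distance between knob_center and dial_seat below 0.002 m and z of knob_center in the frame of dial_seat below 0.017 m and x of knob_mark in the frame of dial_seat above 0.012 m), for 0.1 s.
At the end, for the whole second after the job is handed in: Knob on the D-shaft: flats matching (0.3 rad, pointer on the red line's side), centred to 2 mm, underside within 2 mm of the disc, upright to 0.1 rad; fingers press it (over 2 N) and keep the shaft in 4.5 mm or more; stop plunger up (2 mm); all bystanders within 20 mm of their starts (all of step 2 and z of knob_center in the frame of dial_seat above 0.012 m and angle between the x axis of knob_center and the x axis of dial_seat, either way round below 0.3 rad and angle between knob_center's own z axis and vertical below 0.1 rad and value of joint shaft_push above 0.0045 m and contact force between the fingers and knob above 2 N and value of joint stop below 0.002 m and distance of each of cap_center, saucer, pliers, bead_box, gauge_in_clip from where it was at the start of the episode below 0.02 m); the arm keeps its last pose, push and grip.
It fails at once if another thing on the cart is pushed away (distance of any of cap_center, saucer, pliers, bead_box, gauge_in_clip from where it was at the start of the episode above 0.03 m).
It also fails if it takes over 56 s, if anything falls off the work surface, if the arm or the gripper's body presses on something with over 40 N, if the wrist force passes 120 N, or if a joint passes its speed limit or range.

## Working session

There is one attempt and no reset: what is moved stays moved. The work goes in short steps, Python scripts to look and compute and a tool call to move; the robot and the scene stay as the last step left them, time stands still between calls to the robot, and variables do not carry over. Pictures are saved under pics/ and viewed, at most 10 in all, crops included, and the job is handed in when it is done.

Besides the shell and the picture viewer there is one more tool, called after "Call:" as name(argument=value, ...) on one line, values as JSON. send_rows: Moves the arm, as the interface text tells. Its arguments: {"type":"object","properties":{"targets":{"type":"array","items":{"type":"number"}},"newtons":{"type":"number"}},"required":["targets"]}

```bash
mkdir -p pics; cat > h.py <<'E'
import numpy as np, cv2
from rig import monitor, eyes, job
from scipy.spatial.transform import Rotation as Ro
def ray(c,uv,z):
    p=cv2.undistortPoints(np.array([[uv]],float),np.array(c['K']),np.array(c['distortion'],float))[0,0]
    R=np.array(c['R']);t=np.array(c['t']).ravel();o=-R.T@t;d=R.T@np.array([p[0],p[1],1]);return o+d*(z-o[2])/d[2]
def proj(c,X):
    R=np.array(c['R']);t=np.array(c['t'],float).ravel()
    return cv2.projectPoints(np.array(X,float).reshape(-1,1,3),cv2.Rodrigues(R)[0],t,np.array(c['K']),np.array(c['distortion'],float))[0][:,0]
def rot(s):
    q=s['ee_rot'];return Ro.from_quat([q[1],q[2],q[3],q[0]]).as_matrix()
E
python3 - <<'E'
from h import *
import pickle
for n in('scene','top'):
    c=eyes.capture(n);pickle.dump(c,open(n+'.pkl','wb'));cv2.imwrite(f'pics/{n}0.png',c['img'][:,:,::-1])
    print(n,-np.array(c['R']).T@np.array(c['t']).ravel(),np.array(c['K'])[0,0])
s=monitor.sense();print(s,rot(s))
E
```

```text
scene [1165.30787538  554.2476481   841.50225363] 434.7841493333008
top [ 452.60794226   13.87117589 1449.96115882] 415.9104122544613
{'time_s': 0.1, 'joints': array([ 9.66586946e-01,  3.13365609e-01,  1.49835435e+00, -6.18952207e-06,
        1.33097934e+00, -2.23391860e-01]), 'dq': array([-0.00083035, -0.00245369, -0.00193685,  0.00050698, -0.00060529,
        0.00096724]), 'tau': array([ 4.13332164e-03, -4.12897003e+01, -2.60138226e+01, -1.10071285e-04,
        3.08622875e-03,  7.73341822e-05]), 'eef_pos': array([195.01046467, 487.19761413, 230.80939564]), 'ee_rot': array([-2.19734951e-04,  1.89259532e-01,  9.81926944e-01, -5.07831306e-04]), 'force': array([ 0.13713532, -0.34265683,  0.56217035]), 'wrist_torque': array([-0.02479128,  0.00027441,  0.00190056]), 'grip_force': 0.0, 'grip_width': 1.0047836099175127} [[-9.28361563e-01  3.71677844e-01 -6.23751167e-04]
 [ 3.71678290e-01  9.28361144e-01 -9.14132616e-04]
 [ 2.39303507e-04 -1.08048035e-03 -9.99999388e-01]]
```

View pics/scene0.png

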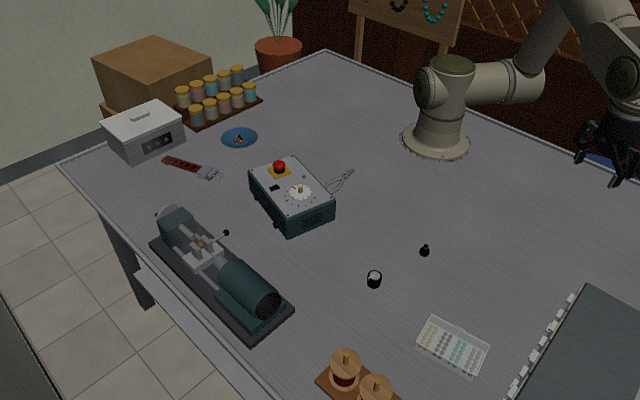

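View pics/top0.png

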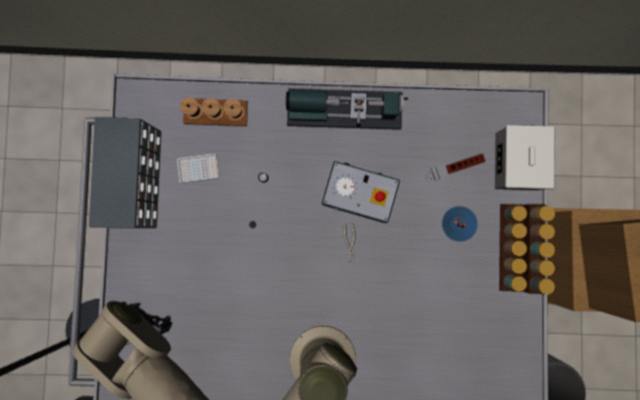

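The scene view shows the red plunger at (280,167), dial at (300,190), knob at (374,279) and cap at (424,250). The top view shows them at (380,196), (345,187), (263,177) and (253,225). I'll measure them and make an enlarged composite.

```bash
python3 - <<'E'
from h import *
import pickle
S,T=[pickle.load(open(n+'.pkl','rb')) for n in('scene','top')]
def cen(c,m,box):
    x0,y0,x1,y1=box;mm=np.zeros(m.shape,np.uint8);mm[y0:y1,x0:x1]=m[y0:y1,x0:x1]
    n,l,st,ce=cv2.connectedComponentsWithStats(mm)
    k=1+np.argmax(st[1:,4]);return ce[k],st[k]
def masks(c):
    i=c['img'].astype(int);r,g,b=i[...,0],i[...,1],i[...,2]
    return dict(red=(r>120)&(g<70)&(b<70),white=(i.min(2)>150),dark=(i.max(2)<60))
mS,mT=masks(S),masks(T)
for nm,c,m,k,box,z in [('stop',T,mT,'red',(365,180,395,210),113),('stop',S,mS,'red',(265,150,295,180),108),
  ('disc',T,mT,'white',(330,172,360,202),97),('disc',S,mS,'white',(284,178,316,204),97),
  ('kntop',T,mT,'white',(255,168,272,186),30),('kntop',S,mS,'white',(362,265,388,292),30),
  ('knob dark',T,mT,'dark',(253,166,274,188),15),('cap',T,mT,'dark',(243,215,263,235),16)]:
    try:
        p,st=cen(c,m[k],box);print(nm,p.round(1),st,ray(c,p,z).round(1))
    except Exception as e: print(nm,e)
def crop(c,x,y,w,f):
    a=c['img'][y-w:y+w,x-w:x+w,::-1];return cv2.resize(a,(390,290) if 0 else (290,290),interpolation=cv2.INTER_CUBIC)
a=np.vstack([np.hstack([crop(T,345,187,20,0),crop(T,263,177,12,0)]),np.hstack([crop(S,300,190,20,0),crop(S,374,279,15,0)])])
cv2.imwrite('pics/c1.png',a)
E
```

```text
stop [379.  195.5] [375 191   9   9  64] [ 557.9 -165.6  113. ]
stop [279.2 165.1] [275 162   9   6  28] [ 557.8 -163.5  108. ]
disc [344.5 186.1] [336 177  19  19 257] [586.4 -54.   97. ]
disc [296.4 188.8] [294 186   4   8  10] [584.1 -68.8  97. ]
kntop [263.  175.5] [263 175   1   2   2] [620.9 222.4  30. ]
kntop attempt to get argmax of an empty sequence
knob dark [266.2 179.2] [264 176   4   6   9] [610.1 213.   15. ]
cap [252.4 224.3] [250 222   6   6  27] [453.2 254.6  16. ]
```

View pics/c1.png

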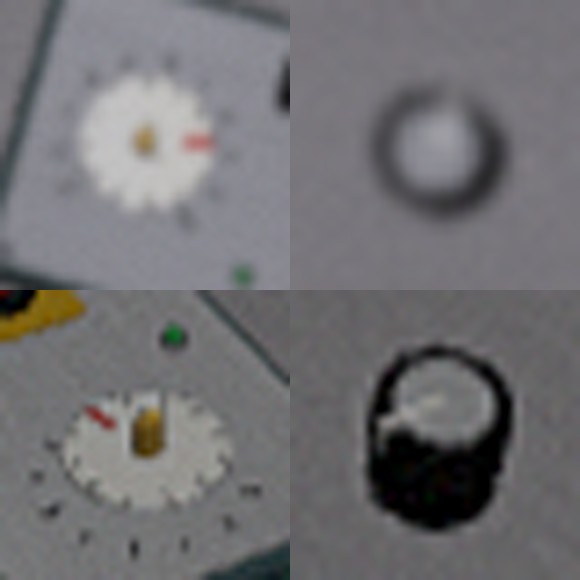

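```bash
cat >> h.py <<'E'
def to(s,X,R=None):
    R=rot(s) if R is None else R
    return (R.T@(np.array(X)-s['eef_pos'])/60).round(3)
E
python3 - <<'E'
from h import *
import pickle
S,T=[pickle.load(open(n+'.pkl','rb')) for n in('scene','top')]
f=lambda cx,cy,w,ox,oy:(lambda x,y:(cx-w+(x-ox)*2*w/290-.5,cy-w+(y-oy)*2*w/290-.5))
tl=f(345,187,20,0,0);tr=f(263,177,12,290,0);bl=f(300,190,20,0,290);br=f(374,279,15,290,290)
def ang(a,b): d=b-a;return np.degrees(np.arctan2(d[1],d[0])).round(1)
def show(n,c,g,a,b,z):
    A,B=ray(c,g(*a),z),ray(c,g(*b),z);print(n,A.round(1),B.round(1),'ang',ang(A,B),'len',np.linalg.norm(B-A).round(1))
show('disc T',T,tl,(146,141),(214,143),97)
show('disc S',S,bl,(147,450),(90,408),97)
show('knob T',T,tr,(440,147),(453,96),30)
show('knob S',S,br,(444,402),(384,425),30)
show('brass tip T',T,tl,(146,140),(146,130),113)
show('brass tip S',S,bl,(150,412),(150,400),113)
# box orientation: yellow plate vs disc
i=T['img'].astype(int)
s=monitor.sense();print('stop over',to(s,[558,-165,200]))
E
```

```text
disc T [586.9 -54.6  97. ] [586.9 -85.3  97. ] ang -90.0 len 30.7
disc S [585.5 -54.8  97. ] [584.1 -85.7  97. ] ang -92.6 len 31.0
knob T [616.8 222.5  30. ] [631.5 219.4  30. ] ang -12.2 len 15.0
knob S [614.8 223.2  30. ] [630.3 217.3  30. ] ang -21.1 len 16.6
brass tip T [585.8 -53.8 113. ] [590.2 -53.7 113. ] ang 1.6 len 4.5
brass tip S [583.1 -55.5 113. ] [578.5 -60.1 113. ] ang -134.2 len 6.5
stop over [-9.657 -7.842  0.52 ]
```

Call:
send_rows(targets=[0,0,0,-0.743,-0.603,0.04,-1,0,0,0,-0.743,-0.603,0.04,-1,0,0,0,-0.743,-0.603,0.04,-1,0,0,0,-0.743,-0.603,0.04,-1,0,0,0,-0.743,-0.603,0.04,-1], newtons=30)

```text
time_s: 0.72
eef_pos: [335.3, 234.9, 219.2]
ee_rot: [0.0, 0.189, 0.982, 0.0]
force: [0.8, 0.7, -0.2]
grip_width: 0.002
grip_force: 0.0
```

Call:
send_rows(targets=[0,0,0,-0.743,-0.603,0.04,-1,0,0,0,-0.743,-0.603,0.04,-1,0,0,0,-0.743,-0.603,0.04,-1,0,0,0,-0.743,-0.603,0.04,-1,0,0,0,-0.743,-0.603,0.04,-1])

```text
time_s: 1.35
eef_pos: [475.1, -16.0, 207.1]
ee_rot: [-0.0, 0.189, 0.982, 0.0]
force: [1.4, 0.0, 0.2]
grip_width: -0.002
grip_force: 0.0
```

Call:
send_rows(targets=[0,0,0,-0.743,-0.603,0.04,-1,0,0,0,-0.743,-0.603,0.04,-1,0,0,0,-0.743,-0.603,0.04,-1,0,0,0,0,0,0,-1])

```text
time_s: 1.85
eef_pos: [558.8, -167.5, 198.5]
ee_rot: [-0.001, 0.191, 0.982, 0.0]
force: [-0.3, 1.1, 0.6]
grip_width: -0.004
grip_force: 0.0
```

```bash
python3 - <<'E'
from h import *
s=monitor.sense();print(s['time_s'],s['eef_pos'],s['force'],s['grip_width'],to(s,[558,-165,118]));print(rot(s))
E
```

```text
1.85 [ 558.77782172 -167.52612579  198.46115538] [-0.29220926  1.14361236  0.64043065] -0.003662928076679613 [0.025 0.034 1.341]
[[-9.27092037e-01  3.74830140e-01 -1.64958253e-03]
 [ 3.74829754e-01  9.27093498e-01  5.48894577e-04]
 [ 1.73505947e-03 -1.09436822e-04 -9.99998489e-01]]
```

Call:
send_rows(targets=[0,0,0,0.02,0.03,0.7,-1,0,0,0,0,0,0.64,-1,0,0,0,0,0,0.1,-1,0,0,0,0,0,0.05,-1])

```text
time_s: 2.35
eef_pos: [558.1, -162.1, 112.1]
ee_rot: [0.0, 0.189, 0.982, -0.0]
force: [-2.4, 1.4, 5.4]
grip_width: -0.001
grip_force: 2.4
```

Call:
send_rows(targets=[0,0,0,0,0,0.03,-1,0,0,0,0,0,0,-1])

```text
time_s: 2.6
eef_pos: [558.3, -162.3, 110.5]
ee_rot: [0.001, 0.189, 0.982, -0.0]
force: [-2.8, 2.8, 6.2]
grip_width: 0.002
grip_force: 2.9
```

Call:
send_rows(targets=[0,0,0,0,0,0.04,-1,0,0,0,0,0,0.03,-1,0,0,0,0,0,0,-1])

```text
time_s: 2.98
eef_pos: [558.5, -162.4, 107.6]
ee_rot: [0.001, 0.189, 0.982, -0.0]
force: [-6.8, 3.9, 14.2]
grip_width: -0.002
grip_force: 7.4
```

Call:
send_rows(targets=[0,0,0,0,0,0.04,-1,0,0,0,0,0,0,-1,0,0,0,0,0,0,-1])

```text
time_s: 3.35
eef_pos: [558.7, -162.5, 107.4]
ee_rot: [0.002, 0.189, 0.982, -0.001]
force: [-13.3, 6.9, 31.3]
grip_width: -0.001
grip_force: 15.7
```

Call:
send_rows(targets=[0,0,0,0,0,-0.5,-1,0,0,0,0,0,-0.9,-1,0,0,0,0,0,0,0])

```text
time_s: 3.72
eef_pos: [559.8, -163.4, 191.6]
ee_rot: [0.005, 0.189, 0.982, -0.002]
force: [-0.4, -0.1, -0.7]
grip_width: 0.2
grip_force: 0.0
```

```bash
python3 - <<'E'
from h import *
c=eyes.capture('scene')
i=c['img'].astype(int);m=((i[...,0]>120)&(i[...,1]<70)&(i[...,2]<70))[150:180,265:295];print(np.argwhere(m).mean(0)[::-1]+[265,150],m.sum())
s=monitor.sense();print(s['time_s'],s['eef_pos'],to(s,[615.8,222.8,190]),to(s,[615.8,222.8,5]))
E
```

```text
[279.05769231 163.84615385] 52
3.775 [ 558.78077647 -162.9332222   188.7589908 ] [ 1.506  6.322 -0.033] [1.523 6.324 3.05 ]
```

Call:
send_rows(targets=[0,0,0,0.215,0.903,0,1,0,0,0,0.215,0.903,0,1,0,0,0,0.215,0.903,0,1,0,0,0,0.215,0.903,0,1,0,0,0,0.215,0.903,0,1])

```text
time_s: 4.4
eef_pos: [598.5, 114.7, 185.5]
ee_rot: [-0.0, 0.189, 0.982, -0.0]
force: [0.9, -0.4, 0.4]
grip_width: 1.002
grip_force: 0.0
```

Call:
send_rows(targets=[0,0,0,0.215,0.903,0,1,0,0,0,0.215,0.903,0,1,0,0,0,0,0,0.9,1,0,0,0,0,0,0.9,1,0,0,0,0,0,0,1])

```text
time_s: 5.03
eef_pos: [612.5, 222.8, 73.9]
ee_rot: [-0.004, 0.189, 0.982, -0.002]
force: [-0.6, 1.1, 1.7]
grip_width: 0.999
grip_force: 0.0
```

```bash
python3 - <<'E'
from h import *
s=monitor.sense();print(s['time_s'],s['eef_pos'],to(s,[615.8,222.8,5]),rot(s)[2])
E
```

```text
5.025 [612.51041806 222.75270039  73.85733687] [-0.06   0.027  1.147] [ 0.00782709 -0.0048596  -0.99995756]
```

Call:
send_rows(targets=[0,0,0,-0.02,0.01,0.6,1,0,0,0,0,0,0.45,1,0,0,0,0,0,0,1,0,0,0,0,0,0,1])

```text
time_s: 5.52
eef_pos: [617.7, 223.4, 18.0]
ee_rot: [0.002, 0.189, 0.982, 0.001]
force: [0.3, -0.2, -0.3]
grip_width: 1.0
grip_force: 0.0
```

```bash
python3 - <<'E'
from h import *
s=monitor.sense();print(s['time_s'],s['eef_pos'],to(s,[615.8,222.8,5]),rot(s)[2])
c=eyes.capture('scene');cv2.imwrite('pics/k1.png',cv2.resize(c['img'][180:330,280:480,::-1],(800,600),interpolation=cv2.INTER_CUBIC))
E
```

```text
5.525 [617.7335565  223.40587984  17.98230739] [ 0.027 -0.022  0.216] [-0.00317664  0.0019446  -0.99999306]
```

View pics/k1.png

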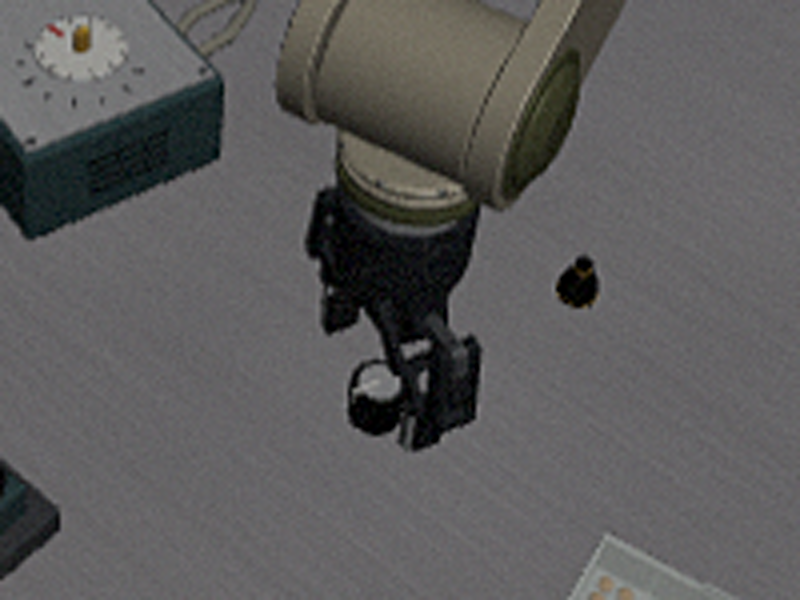

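Knob at view (376,398), between the open fingers, which straddle it; the cap is clear at (578,285).

Call:
send_rows(targets=[0,0,0,0,0,0.15,1,0,0,0,0,0,0,-0.2,0,0,0,0,0,0,-1,0,0,0,0,0,0,-1,0,0,0,0,0,0,-1], newtons=20)

```text
time_s: 6.2
eef_pos: [616.5, 223.2, 6.6]
ee_rot: [0.0, 0.189, 0.982, 0.0]
force: [-0.0, -0.2, 1.4]
grip_width: 0.39
grip_force: 20.0
```

```bash
python3 - <<'E'
from h import *
s=monitor.sense();print(s['time_s'],s['eef_pos'],s['joints'],s['force'],s['grip_width'],rot(s)[2])
E
```

```text
6.2 [616.54596079 223.22173247   6.59787486] [ 1.69087138e-01  8.27757416e-01  1.27840662e+00 -7.11590467e-05
  1.03496447e+00 -1.02085023e+00] [-0.02203534 -0.15898831  1.41128592] 0.3896850559473245 [-4.27692974e-04  1.90401662e-04 -9.99999890e-01]
```

Call:
send_rows(targets=[0,0,0,0,0,0,0.4,0,0,10,0,0,0,0.4,0,0,10,0,0,0,0.4,0,0,10,0,0,0,0.4,0,0,10,0,0,0,0.4])

```text
time_s: 6.82
eef_pos: [616.3, 223.3, 6.2]
ee_rot: [-0.0, 0.516, 0.856, -0.0]
force: [0.8, -0.1, -0.1]
grip_width: 0.7
grip_force: 0.0
```

Call:
send_rows(targets=[0,0,10,0,0,0,0.4,0,0,10,0,0,0,0.4,0,0,10,0,0,0,0.4,0,0,10,0,0,0,0.4,0,0,10,0,0,0,0.4])

```text
time_s: 7.45
eef_pos: [616.3, 223.2, 6.2]
ee_rot: [-0.0, 0.83, 0.558, -0.0]
force: [1.4, 0.2, 0.7]
grip_width: 0.7
grip_force: 0.0
```

Call:
send_rows(targets=[0,0,0,0,0,0,0,0,0,0,0,0,0,-1,0,0,0,0,0,0,-1,0,0,0,0,0,0,-1])

```text
time_s: 7.95
eef_pos: [616.4, 223.3, 6.3]
ee_rot: [0.0, 0.828, 0.561, 0.0]
force: [-0.1, -0.9, 0.5]
grip_width: 0.386
grip_force: 19.9
```

Call:
send_rows(targets=[0,0,0,0,0,0,-1,0,0,0,0,0,0,-1], newtons=60)

```text
time_s: 8.2
eef_pos: [616.6, 223.3, 6.5]
ee_rot: [0.0, 0.828, 0.561, 0.0]
force: [0.3, 0.2, 2.5]
grip_width: 0.375
grip_force: 59.3
```

Call:
send_rows(targets=[0,0,0,0,0,-0.3,-1,0,0,0,0,0,-0.9,-1,0,0,0,0,0,-0.9,-1,0,0,0,0,0,-0.8,-1,0,0,0,0,0,0,-1])

```text
time_s: 8.82
eef_pos: [617.7, 223.6, 185.8]
ee_rot: [0.002, 0.828, 0.561, 0.004]
force: [-0.3, -0.5, -1.4]
grip_width: 0.378
grip_force: 59.5
```

```bash
python3 - <<'E'
from h import *
s=monitor.sense();print(s['time_s'],s['eef_pos'],s['joints'],s['force'],s['grip_width'],to(s,[586,-54.6,180]));print(rot(s))
E
```

```text
8.825 [617.74333686 223.55484233 185.76365357] [ 1.69265700e-01  6.37593478e-01  1.12201714e+00 -1.68197252e-05
  1.37337142e+00  5.49847789e-01] [-0.32440831 -0.52187384 -1.35524409] 0.3778958387168809 [-4.501  1.23   0.085]
[[ 0.37143893  0.92841857  0.00849024]
 [ 0.92844655 -0.37146325  0.00143426]
 [ 0.0044854   0.00734999 -0.99996293]]
```

Call:
send_rows(targets=[0,0,0,-0.896,0.252,0,-1,0,0,0,-0.896,0.252,0,-1,0,0,0,-0.896,0.252,0,-1,0,0,0,-0.896,0.252,0,-1,0,0,0,-0.896,0.252,0,-1])

```text
time_s: 9.45
eef_pos: [585.8, -56.0, 180.0]
ee_rot: [-0.0, 0.828, 0.561, -0.0]
force: [0.5, -1.0, -1.0]
grip_width: 0.374
grip_force: 59.6
```

Call:
send_rows(targets=[0,0,10.5,0,0,0,-1,0,0,10.5,0,0,0,-1,0,0,10.5,0,0,0,-1,0,0,10.5,0,0,0,-1])

```text
time_s: 9.95
eef_pos: [586.2, -54.4, 179.9]
ee_rot: [-0.0, 0.975, 0.224, -0.001]
force: [-0.7, 0.5, -0.7]
grip_width: 0.373
grip_force: 59.6
```

Call:
send_rows(targets=[0,0,10.5,0,0,0,-1,0,0,10.5,0,0,0,-1,0,0,10.5,0,0,0,-1,0,0,0,0,0,0.8,-1,0,0,0,0,0,0,-1])

```text
time_s: 10.58
eef_pos: [584.6, -53.9, 129.4]
ee_rot: [-0.001, 0.999, -0.046, -0.004]
force: [-0.5, 0.1, -0.1]
grip_width: 0.376
grip_force: 59.6
```

```bash
python3 - <<'E'
from h import *
c=eyes.capture('scene');t=eyes.capture('top')
s=monitor.sense();print(s['time_s'],s['eef_pos'],s['joints'][5],s['grip_width'],to(s,[586.7,-54.2,130]));print(rot(s))
u=cv2.INTER_CUBIC
a=cv2.resize(c['img'][150:220,260:340,::-1],(640,560),interpolation=u)
cv2.imwrite('pics/d1.png',a)
E
```

```text
10.675 [586.83700416 -54.45946029 133.28092313] 1.37220472387276 0.3762254082281622 [-0.003 -0.004  0.055]
[[ 9.95718831e-01 -9.24335547e-02  2.18650510e-04]
 [-9.24335380e-02 -9.95718853e-01 -8.52377210e-05]
 [ 2.25593260e-04  6.46621637e-05 -9.99999972e-01]]
```

View pics/d1.png

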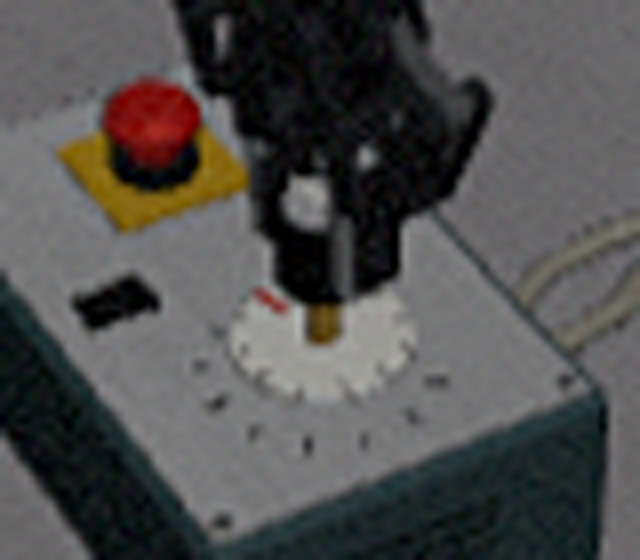

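Knob hangs right over the shaft (323,320) with the red line at (270,300). Descend and feel.

Call:
send_rows(targets=[0,0,0,0,0,0.2,-1,0,0,0,0,0,0.04,-1,0,0,0,0,0,0.03,-1,0,0,0,0,0,0,-1])

```text
time_s: 11.18
eef_pos: [586.8, -54.5, 116.6]
ee_rot: [0.0, 0.999, -0.046, 0.0]
force: [-2.7, -0.1, 3.6]
grip_width: 0.37
grip_force: 59.8
```

Call:
send_rows(targets=[0,0,0,0,0,0.03,-1,0,0,0,0,0,0,-1])

```text
time_s: 11.42
eef_pos: [586.8, -54.5, 114.6]
ee_rot: [0.0, 0.999, -0.046, 0.0]
force: [-2.9, -0.0, 5.2]
grip_width: 0.372
grip_force: 59.9
```

Call:
send_rows(targets=[0,0,0,0,0,0.03,-1,0,0,0,0,0,0,-1])

```text
time_s: 11.68
eef_pos: [586.9, -54.5, 113.0]
ee_rot: [0.0, 0.999, -0.046, 0.0]
force: [-2.2, -0.2, 6.9]
grip_width: 0.375
grip_force: 60.0
```

Call:
send_rows(targets=[0,0,0,-0.01,0,0.02,-1,0,0,0,0,0,0,-1])

```text
time_s: 11.92
eef_pos: [586.6, -54.6, 112.1]
ee_rot: [0.0, 0.999, -0.046, 0.001]
force: [-1.7, -0.6, 7.4]
grip_width: 0.374
grip_force: 60.0
```

```bash
python3 - <<'E'
from h import *
s=monitor.sense();print(s['time_s'],s['eef_pos'],s['force'],s['wrist_torque'])
E
```

```text
11.925 [586.59822309 -54.57215634 112.07036706] [-1.70285485 -0.5966643   7.37577935] [-0.1339324   0.27151292 -0.0311667 ]
```

Call:
send_rows(targets=[0,0,4,0,0,0,-1,0,0,0,0,0,0,-1])

```text
time_s: 12.18
eef_pos: [586.5, -54.8, 112.1]
ee_rot: [0.0, 0.997, -0.082, 0.001]
force: [-1.7, -1.2, 7.8]
grip_width: 0.378
grip_force: 60.2
```

```bash
python3 - <<'E'
from h import *
s=monitor.sense();print(s['time_s'],s['eef_pos'],s['force'],s['wrist_torque'])
E
```

```text
12.175 [586.52709547 -54.8338257  112.09062867] [-1.69922744 -1.21273842  7.84267386] [-0.39453568  0.27304308 -0.04808322]
```

Call:
send_rows(targets=[0,0,-4,0,0,0,-1,0,0,-3,0,0,0,-1,0,0,0,0,0,0,-1])

```text
time_s: 12.55
eef_pos: [585.8, -54.6, 111.2]
ee_rot: [0.0, 1.0, -0.02, -0.0]
force: [-3.2, -2.8, 3.4]
grip_width: 0.376
grip_force: 60.3
```

```bash
python3 - <<'E'
from h import *
s=monitor.sense();print(s['time_s'],s['eef_pos'],s['force'],s['wrist_torque'])
E
```

```text
12.55 [585.790703   -54.62872866 111.24770825] [-3.156233   -2.79685758  3.39710381] [-0.47141715  0.62007792  0.03173565]
```

Call:
send_rows(targets=[0,0,-3,0,0,0,-1,0,0,0,0,0,0,-1])

```text
time_s: 12.8
eef_pos: [585.8, -54.4, 111.1]
ee_rot: [0.0, 1.0, 0.005, -0.0]
force: [-4.2, -1.5, 2.9]
grip_width: 0.375
grip_force: 60.3
```

```bash
python3 - <<'E'
from h import *
s=monitor.sense();print(s['time_s'],s['eef_pos'],s['force'],s['wrist_torque'])
E
```

```text
12.8 [585.75164193 -54.44741288 111.09797116] [-4.17138027 -1.49186864  2.8819296 ] [-0.38475282  0.76276568  0.01433302]
```

Force fell sharply: the flats have matched. Relieve the side force and push in.

Call:
send_rows(targets=[0,0,1.5,-0.02,0.007,0.02,-1,0,0,0,0,0,0.04,-1,0,0,0,0,0,0,-1])

```text
time_s: 13.18
eef_pos: [584.9, -54.7, 107.3]
ee_rot: [-0.0, 1.0, -0.007, -0.0]
force: [0.7, -1.1, 0.1]
grip_width: 0.372
grip_force: 60.2
```

Call:
send_rows(targets=[0,0,0,0,0,0.05,-1,0,0,0,0,0,0.04,-1,0,0,0,0,0,0,-1])

```text
time_s: 13.55
eef_pos: [585.0, -54.7, 102.5]
ee_rot: [-0.0, 1.0, -0.007, 0.0]
force: [-1.6, 0.6, 3.8]
grip_width: 0.375
grip_force: 60.4
```

```bash
python3 - <<'E'
from h import *
s=monitor.sense();print(s['time_s'],s['eef_pos'],s['force'],s['wrist_torque'])
E
```

```text
13.55 [585.01231289 -54.71114781 102.50830082] [-1.58594603  0.55474899  3.76672348] [0.07307162 0.18765726 0.00260341]
```

Call:
send_rows(targets=[0,0,0,0,0,0.04,-1,0,0,0,0,0,0.04,-1,0,0,0,0,0,0.03,-1,0,0,0,0,0,0,-1])

```text
time_s: 14.05
eef_pos: [585.3, -54.8, 97.3]
ee_rot: [0.0, 1.0, -0.007, 0.001]
force: [-4.7, 1.5, 15.1]
grip_width: 0.375
grip_force: 61.6
```

Call:
send_rows(targets=[0,0,0,0,0,0.03,-1,0,0,0,0,0,0.02,-1,0,0,0,0,0,0,-1])

```text
time_s: 14.42
eef_pos: [585.9, -54.8, 97.0]
ee_rot: [0.001, 1.0, -0.007, 0.002]
force: [-11.9, 2.9, 34.3]
grip_width: 0.373
grip_force: 63.3
```

Call:
send_rows(targets=[0,0,0,0,0,-0.03,-1,0,0,0,0,0,0,-1,0,0,0,0,0,0,-1])

```text
time_s: 14.8
eef_pos: [585.5, -54.8, 97.2]
ee_rot: [0.0, 1.0, -0.007, 0.001]
force: [-7.4, 2.1, 23.2]
grip_width: 0.373
grip_force: 62.0
```

```bash
python3 - <<'E'
from h import *
c=eyes.capture('scene')
s=monitor.sense();print(s['time_s'],s['eef_pos'],s['force'],rot(s)[2])
cv2.imwrite('pics/e1.png',cv2.resize(c['img'][150:220,260:340,::-1],(640,560),interpolation=cv2.INTER_CUBIC))
E
```

```text
14.85 [585.49870119 -54.81005774  97.19009337] [-7.1642209   1.89949439 23.50421419] [ 2.70044079e-03  7.27547536e-04 -9.99996089e-01]
```

View pics/e1.png

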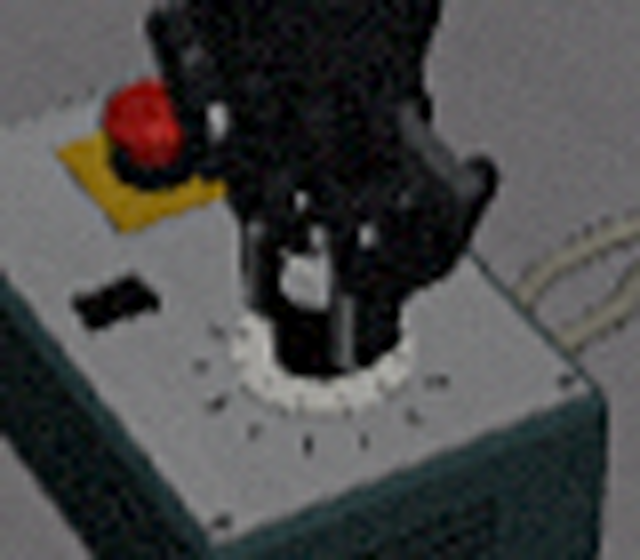

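The knob sits flat on the disc (foot at (325,372)), the disc is sunk towards the panel, and the red plunger is up at (150,120). Handing in.

```bash
python3 -c "
from h import *
print(job.finish_job())"
```

```text
the job is handed in; nothing more can be done
None
```

I pressed the stop plunger to its stop and let it spring back up. The knob is home on the D-shaft with flats matched, held pressed to its stop at about 23 N; I handed the job in at 14.9 s and got no verdict back.

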